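Put the cryo-tank keys away in the key cabinet

ROBOT

A 6-joint arm with a two-finger parallel gripper is mounted at the origin on the work surface. World frame = base frame: x ahead of the robot, y to its left, z up, the work surface at z = 0. Lengths are in m, angles in rad, forces in N, time in s.
With the tool pointing down it reaches from about 0.375 to 0.9 m from the base axis. Payload 3.1 kg.
Tool frame: the origin (TCP) lies at the very end of the fingers, on their centre line; the grasp point (between the pads) lies 19 mm behind it (manip.pinch_z is the distance from the TCP to the grasp point, in m); z points along the fingers, y is the line along which they close (so a half turn about z gives the same grasp; the last joint's range is limited). The gripper opens to 85 mm and grips with 20 to 120 N. Pads are 22 mm wide; open, the fingers measure 114 mm over their backs; the gripper's body (76 mm by 85 mm) begins 54 mm behind the grasp point. The pads swing forward as they close: fully open they stand 13 mm farther back than shut.
Start: joints at [1.026, 0.527, 1.433, -0, 1.181, -0.178], TCP at [0.224, 0.584, 0.231] pointing down, gripper open.
Joint ranges: [-3.08, 3.08], [-0.75, 2.2], [0.22, 2.44], [-1.43, 4.57], [0, 2.65], [-2.85, 2.85]. Speed limits (rad/s): [2.79, 2.79, 3.14, 3.14, 3.14, 3.14].

INTERFACE

Orientations are given as a unit quaternion [x, y, z, w].
In Python, from station import manip gives the robot as it stands.
- The arm moves only by the tool servo_tool, never from a script. Its argument "commands" is one flat list of numbers, 7 for each row, row after row: the shift along the tool's x, y, z each as a share of 500 mm, from -1 to 1, then the turn, a rotation vector about the tool's x, y, z each as a share of 360 degrees, from -1 to 1, then the opening, from -1 (shut) to 1 (fully open). In form: [dx, dy, dz, rx, ry, rz, claw, dx, dy, dz, rx, ry, rz, claw, ...]. A call has 1 to 12 rows; each row shifts and turns the commanded pose from where the row before left it, along the tool's axes as they then stand; what a row does not reach is not made up. A row lasts 1/12 s, in which the tool goes at most 41.7 mm and 7.16 degrees, less where a joint would pass 70% of its speed; a pose out of reach is approached as far as the arm can. A call with a number of a shift or a turn outside -1 to 1 is refused whole. A call with a gripper value outside its range is refused whole. The fingers move at their own pace and stop on an object; "force" is the grip in N (left out, the last holds). Time passes only in rows, so rows that do not move let the fingers close. It gives the time, the measured TCP pose, the force, the opening and the grip force at its end, in the units of the state.
- manip.sense(): the state, without advancing time (a new reading comes with each control period).
- manip.snapshot(name): name is "scene" or "top" or "wrist"; returns a dict with "img" (400x640x3 uint8, red, green, blue), "mtx" (3x3 intrinsics, pixels), "distortion" ([k1, k2, p1, p2, k3] as OpenCV has them; the pictures are not rectified), "world_to_cam" (4x4, takes a point from world to camera coordinates). Camera axes: x right, y up, looking along -z (the intrinsics and any distortion apply to the point x, -y, -z); pixel columns grow to the right and rows downward; lengths in m; the calibration is good to about 2 mm. A picture is of the moment at which its call begins. There is no depth.
- manip.sign_off(): hands the job in; it is judged then, once.
Trained networks look in a picture, given as the dict that the camera call returned (one of the last four; its "shot" number tells which), for a name from the list of things; names that differ only in an ending like _2 or _b are one class to them, and where a whole thing is asked for, a point or a joint stands for the part that bears it (a point fixed in the world has none). Each returns a list of dicts, best first, with "conf" (0 to 1); they miss things now and then, are a little off and sometimes report something else, mostly with a low value. They report only what shows in the picture. A call takes as long as a camera call.
- manip.look_for(picture, query): "box" ([left, top, width, height] in pixels, round what is visible of it).
- manip.silhouettes(picture, query): "pixels" (400x640 bool, what is visible of it) and "box" ([left, top, width, height] in pixels, round what is visible of it).
The state is a dict: "t": time; "q": joint angles; "qd": joint speeds; "tau": joint torques, N m; "tcp_pos": TCP position; "tool_rot": TCP orientation; "force": force on the tool from outside, world axes, zero at the start; "ft_torque": the same for the moment, N m; "finger_gap": opening from 0.0 (shut) to 1.0 (fully open); "gripper_force": force on a finger pad.
Only numpy, scipy, OpenCV 4.12 (cv2) and the standard library are available. Lean on these libraries where they do the work, as an engineer would, in place of code of your own. Each camera call takes 0.05 s, during which the arm holds its last target. There are 200 camera calls.

TASK

Put the tank keys that lie on the bench away: slide the right-hand door of the sloping key cabinet all the way behind its neighbour, and clip each key's snap hook onto the D-ring of the key's own colour, pushing the ring in through the sprung gate until it snaps shut, so that the key hangs from it. When all are hanging, slide the door fully shut again; leave the other door shut and leave the other things on the bench where they are.

Things in the scene. Friction and masses are not known exactly. Their poses are not given: they have to be found in the camera images.
- cabinet: clear key cabinet with aluminium edges: 720 wide (y), 240 deep (x), 270 high at the back, 80 at the front, floor 8 mm thick; origin under its centre, x level towards its back, y to its left. Its front slopes up and away at 44 degrees and holds two clear doors side by side on a double track; only a 40 mm strip at the back is roofed, so an open door lets one reach straight down into the bay
- rear_door (a joint): right-hand door of the cabinet (350 wide, on the inner, lower track): m it has slid left. 0 = fully shut, 0.30 = fully open, behind the other door, which leaves a 300 mm wide way into the right-hand bay. About 1.5 N of friction; it stays where it is left
- front_door (a joint): left-hand door of the cabinet, on the outer track: m it has slid right, 0 = shut. It stays shut
- rear_door_handle (a point): centre of the dark bar handle of the right-hand door, near that door's right edge: 80 mm long up the slope, 14 wide, 12 thick, on two posts, 38 mm off the door. x axis = up the slope; y axis = level, the way the door opens (cabinet's left); z axis = out of the door
- ring_red (a point): D-ring for the red key, in the right-hand bay, red plate on the back panel over it and red tab on the roof above: 5 mm wire standing out 50 mm from the back panel in an upright plane square to it. Point: middle of its upright outer bar (40 mm tall, 165 mm above the bench). x axis = level, towards the back panel, y = cabinet's left, z up. The rings are 65 mm apart in varying order
- head_red (a point): red key (50-85 g), centre of its red plastic head, 40 long (x), 24 wide (y), 12 thick (z). It lies flat. x axis = towards its steel snap hook; at -x a 22 mm tubular key. The hook is a flat loop of 6 mm wire in the head's mid plane, x = 28 to 87 mm, y = -21 to 21 mm, its gate on the +y side, spine at y = -18 mm, nose end at x = 72 mm. None if this key is absent
- gate_red (a joint): gate of the red hook, rad open: 0 shut, 1.15 its stop. A 5 mm brass bar from its hinge at x = 36, y = 18 mm (from the head's centre) to x = 70 mm; swings only inwards (to -y), spring 1.1 N at the tip to start, 3.5 N wide open. A ring bar pushed in across it at x = 63 mm slips past its tip at about y = -8 mm, or sooner if then drawn towards the nose; the gate snaps shut
- eye_red (a point): point inside the nose end of the red key's hook, 77 mm along x and 2 mm along y from the head's centre: where the ring lies when the key hangs (axes as the head's)
- ring_blue (a point): D-ring for the blue key, in the right-hand bay, blue plate on the back panel over it and blue tab on the roof above: 5 mm wire standing out 50 mm from the back panel in an upright plane square to it. Point: middle of its upright outer bar (40 mm tall, 165 mm above the bench). x axis = level, towards the back panel, y = cabinet's left, z up. The rings are 65 mm apart in varying order
- head_blue (a point): blue key (50-85 g), centre of its blue plastic head, 40 long (x), 24 wide (y), 12 thick (z). It lies flat. x axis = towards its steel snap hook; at -x a 22 mm tubular key. The hook is a flat loop of 6 mm wire in the head's mid plane, x = 28 to 87 mm, y = -21 to 21 mm, its gate on the +y side, spine at y = -18 mm, nose end at x = 72 mm. None if this key is absent
- gate_blue (a joint): gate of the blue hook, rad open: 0 shut, 1.15 its stop. A 5 mm brass bar from its hinge at x = 36, y = 18 mm (from the head's centre) to x = 70 mm; swings only inwards (to -y), spring 1.1 N at the tip to start, 3.5 N wide open. A ring bar pushed in across it at x = 63 mm slips past its tip at about y = -8 mm, or sooner if then drawn towards the nose; the gate snaps shut
- eye_blue (a point): point inside the nose end of the blue key's hook, 77 mm along x and 2 mm along y from the head's centre: where the ring lies when the key hangs (axes as the head's)
- ring_yellow (a point): D-ring for the yellow key, in the right-hand bay, yellow plate on the back panel over it and yellow tab on the roof above: 5 mm wire standing out 50 mm from the back panel in an upright plane square to it. Point: middle of its upright outer bar (40 mm tall, 165 mm above the bench). x axis = level, towards the back panel, y = cabinet's left, z up. The rings are 65 mm apart in varying order
- head_yellow (a point): yellow key (50-85 g), centre of its yellow plastic head, 40 long (x), 24 wide (y), 12 thick (z). It lies flat. x axis = towards its steel snap hook; at -x a 22 mm tubular key. The hook is a flat loop of 6 mm wire in the head's mid plane, x = 28 to 87 mm, y = -21 to 21 mm, its gate on the +y side, spine at y = -18 mm, nose end at x = 72 mm. None if this key is absent
- gate_yellow (a joint): gate of the yellow hook, rad open: 0 shut, 1.15 its stop. A 5 mm brass bar from its hinge at x = 36, y = 18 mm (from the head's centre) to x = 70 mm; swings only inwards (to -y), spring 1.1 N at the tip to start, 3.5 N wide open. A ring bar pushed in across it at x = 63 mm slips past its tip at about y = -8 mm, or sooner if then drawn towards the nose; the gate snaps shut
- eye_yellow (a point): point inside the nose end of the yellow key's hook, 77 mm along x and 2 mm along y from the head's centre: where the ring lies when the key hangs (axes as the head's)
- dish: round clear culture dish, 62 across, 14 high (mm); origin under its middle. Not part of the job, to be left alone
- media: small bottle with blue cap, 40 across, 85 high (mm); origin under its middle. Not part of the job, to be left alone
- marker: black marker pen with green cap, 135 long, lying on the bench (mm); origin under its middle. Not part of the job, to be left alone
- tipbox: blue pipette-tip box with clear lid, 120 x 85 x 64 (mm); origin under its middle. Not part of the job, to be left alone
- mouse: black computer mouse, 100 x 60 x 30 (mm); origin under its middle. Not part of the job, to be left alone
- timer: white bench timer, 65 x 65 x 18 (mm); origin under its middle. Not part of the job, to be left alone
- beaker: glass beaker, 60 across, 70 high (mm); origin under its middle. Not part of the job, to be left alone

How it is judged:
On the way, in this order (a step that is already met when the one before it is completed fails the run):
1. the right-hand door is slid behind its neighbour (value of joint rear_door above 0.285 m), for 0.2 s.
2. every key present hangs from the D-ring of its own colour, its gate shut (horizontal distance between eye_red and ring_red below 0.06 m and distance between eye_red and ring_red below 0.065 m and value of joint each of gate_red, gate_blue, gate_yellow below 0.1 rad and horizontal distance between eye_blue and ring_blue below 0.06 m and distance between eye_blue and ring_blue below 0.065 m and horizontal distance between eye_yellow and ring_yellow below 0.06 m and distance between eye_yellow and ring_yellow below 0.065 m), for 0.3 s.
At the end, for the whole second after the job is handed in: every key present hangs from the D-ring of its own colour (point inside the hook's nose within 65 mm of the middle of the ring's outer bar, gate shut to within 0.1 rad), the right-hand door is shut to within 8 mm and the left-hand door to within 10 mm (all of step 2 and value of joint rear_door below 0.008 m and value of joint front_door below 0.01 m); the robot touches nothing.
It fails at once if one of the other things on the bench is pushed more than 3 cm (distance of any of dish, media, marker, tipbox, mouse, timer, beaker from where it was at the start of the episode above 0.03 m).
Of key_red, key_blue, key_yellow only 2 to 3 are there at a start; the rules pass over those that are not, and their reading is None.
At some moment in a run one of key_red, key_blue, key_yellow may be knocked a few centimetres aside while the robot is not near it.
Once in a run the grip may slacken for a moment while it holds something.
It also fails if it takes over 210 s, if anything falls off the work surface, if the arm or the gripper's body presses on something with over 40 N, if the wrist force passes 120 N, or if a joint passes its speed limit or range.

## Working session

There is one attempt and no reset: what is moved stays moved. The work goes in short steps, Python scripts to look and compute and a tool call to move; the robot and the scene stay as the last step left them, time stands still between calls to the robot, and variables do not carry over. Pictures are saved under pics/ and viewed, at most 17 in all, crops included, and the job is handed in when it is done.

Besides the shell and the picture viewer there is one more tool, called as a command line: name --argument value ..., lists and objects as JSON in quotes. servo_tool: Moves the arm, as the interface text tells. Its arguments: {"type":"object","properties":{"commands":{"type":"array"},"force":{"type":"number"}},"required":["commands"]}

```bash
ls; mkdir -p pics; cat > h.py <<'E'
from station import manip
import numpy as np, cv2
from scipy.spatial.transform import Rotation as R
def snap(n,fn=None):
    p=manip.snapshot(n)
    if fn: cv2.imwrite('pics/'+fn+'.png',p['img'][:,:,::-1])
    return p
def proj(p,X):
    X=np.atleast_2d(X); T=np.array(p['world_to_cam']); c=X@T[:3,:3].T+T[:3,3]; c=c*[1,-1,-1]
    return cv2.projectPoints(c,np.zeros(3),np.zeros(3),np.array(p['mtx']),np.array(p['distortion']))[0][:,0]
def ray(p,uv):
    uv=np.array(uv,float).reshape(-1,1,2); n=cv2.undistortPoints(uv,np.array(p['mtx']),np.array(p['distortion']))[:,0]
    d=np.c_[n[:,0],-n[:,1],-np.ones(len(n))]; T=np.array(p['world_to_cam']); 
    return -T[:3,:3].T@T[:3,3], d@T[:3,:3]
def onz(p,uv,z):
    o,d=ray(p,uv); return o+d*((z-o[2])/d[:,2])[:,None]
E
python3 - <<'E'
from h import *
for n in('scene','top','wrist'):
    p=snap(n,n+'0'); T=np.array(p['world_to_cam']); print(n,(-T[:3,:3].T@T[:3,3]).round(3),np.array(p['mtx']).round(0).tolist())
    for q in ['cabinet','rear_door','front_door','rear_door_handle','head_red','head_blue','head_yellow','gate_red','gate_blue','gate_yellow','dish','media','marker','tipbox','mouse','timer','beaker']:
        r=manip.look_for(p,q)
        print(q,[(np.round(x['box']).astype(int).tolist(),round(x['conf'],2)) for x in r[:2]])
s=manip.sense(); print(s)
E
```

```text
pics
scene [1.041 0.493 1.191] [[424.0, 0.0, 316.0], [0.0, 424.0, 200.0], [0.0, 0.0, 1.0]]
cabinet [([229, 218, 317, 144], 0.9), ([273, 178, 14, 8], 0.49)]
rear_door [([260, 218, 123, 54], 0.64)]
front_door [([378, 245, 155, 55], 0.68), ([289, 268, 15, 15], 0.64)]
rear_door_handle [([255, 219, 125, 55], 0.59), ([269, 150, 35, 15], 0.17)]
head_red [([265, 178, 22, 16], 0.62)]
head_blue [([233, 169, 14, 30], 0.59)]
head_yellow [([226, 218, 319, 146], 0.72), ([378, 245, 155, 56], 0.5)]
gate_red []
gate_blue [([272, 177, 15, 11], 0.54), ([249, 114, 17, 23], 0.17)]
gate_yellow [([263, 222, 118, 52], 0.48)]
dish [([213, 218, 17, 24], 0.52)]
media [([308, 158, 9, 25], 0.45)]
marker [([265, 151, 42, 13], 0.42)]
tipbox [([176, 188, 35, 44], 0.56)]
mouse [([252, 115, 12, 20], 0.65), ([308, 161, 10, 22], 0.24)]
timer [([179, 172, 23, 17], 0.86), ([227, 218, 317, 145], 0.45)]
beaker [([436, 216, 21, 30], 0.64)]
top [0.335 0.019 1.195] [[381.0, 0.0, 321.0], [0.0, 381.0, 198.0], [0.0, 0.0, 1.0]]
cabinet [([63, 68, 296, 219], 0.82)]
rear_door [([206, 97, 134, 121], 0.78)]
front_door [([79, 147, 169
[... 1024 characters left out ...]
, 246, 82, 74], 0.93)]
{'t': 2.7, 'q': array([ 1.02649611e+00,  5.27489037e-01,  1.43270128e+00,  1.73305270e-05,
        1.18140519e+00, -1.78495940e-01]), 'qd': array([-0.00146471, -0.00010206,  0.00052777, -0.00108658, -0.00081839,
        0.00129571]), 'tau': array([ 1.63071144e-05, -4.42312324e+01, -1.78415018e+01, -2.26012003e-04,
        8.32590049e-04, -8.94887364e-06]), 'tcp_pos': array([0.22351602, 0.58364045, 0.23131673]), 'tool_rot': array([ 1.81887301e-01,  9.83319383e-01,  1.49792529e-06, -8.00396964e-06]), 'force': array([ 0.53705697,  0.13045171, -0.32081512]), 'ft_torque': array([ 0.03613287,  0.00748774, -0.01095631]), 'gripper_force': 0.0, 'finger_gap': 1.0021136345504826}
```

```bash
python3 - <<'E'
import cv2
a=cv2.imread('pics/top0.png'); cv2.imwrite('pics/topc.png',cv2.resize(a[60:310,55:375+150],(800,426),interpolation=cv2.INTER_CUBIC))
a=cv2.imread('pics/scene0.png'); cv2.imwrite('pics/scenec.png',cv2.resize(a[100:370,170:550],(800,568),interpolation=cv2.INTER_CUBIC))
E
```

```text
(no output)
```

View pics/topc.png

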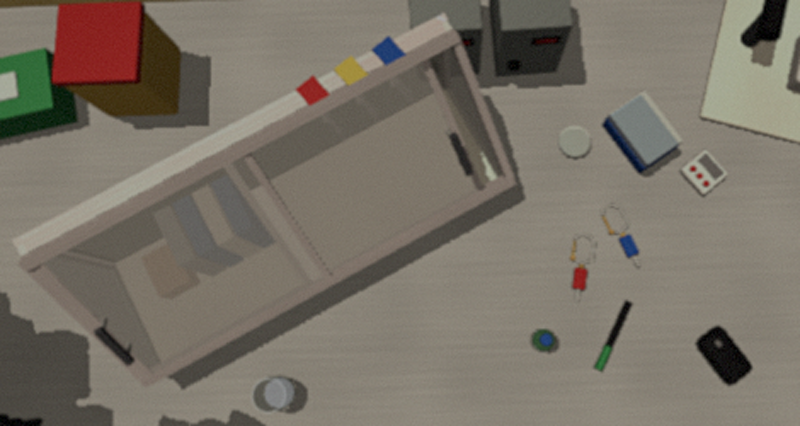

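View pics/scenec.png

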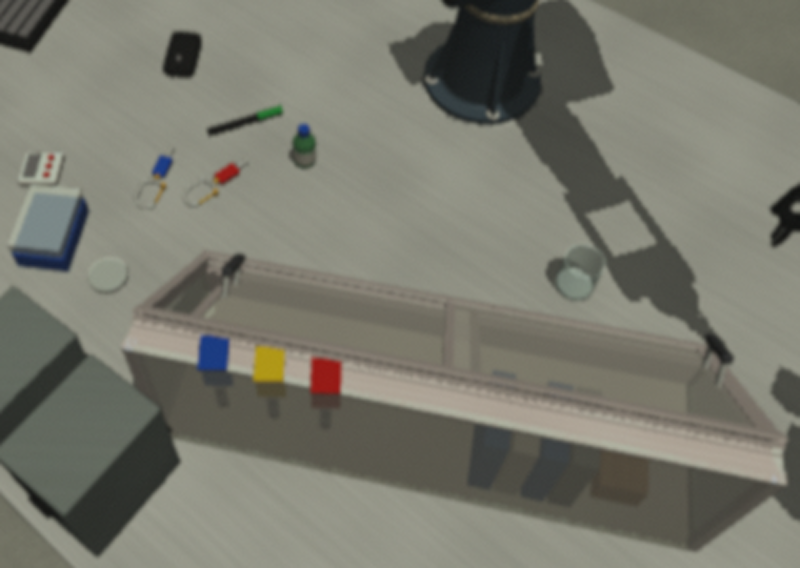

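Top crop: blue key at about (625,235), red key at (580,265), and no yellow key. Ring order from left is red, yellow, blue. The door handle is at (460,155). The scene crop agrees. Next I fit the cabinet pose and the key poses.

```bash
cat > fit.py <<'E'
from h import *
from scipy.optimize import least_squares
t=snap('top'); s=snap('scene')
def ct(a): return np.array(a)/1.702+[55,60]
def cs(a): return np.array(a)/2.105+[170,100]
L=lambda p:np.array(p)
obs=[(t,ct([15,243]),(.12,.36,.27)),(t,ct([443,15]),(.12,-.36,.27)),(t,ct([152,384]),(-.12,.36,.08)),(t,ct([514,183]),(-.12,-.36,.08)),
(s,cs([123,347]),(.12,-.36,.27)),(s,cs([783,483]),(.12,.36,.27)),(s,cs([695,550]),(.12,.36,0)),(s,cs([207,251]),(-.12,-.36,.08)),(s,cs([704,343]),(-.12,.36,.08))]
def w(v,P): 
    c,si=np.cos(v[2]),np.sin(v[2]); P=np.atleast_2d(P); return np.c_[v[0]+c*P[:,0]-si*P[:,1],v[1]+si*P[:,0]+c*P[:,1],P[:,2]]
if __name__=='__main__':
    f=lambda v:np.concatenate([proj(p,w(v,P))[0]-uv for p,uv,P in obs])
    r=least_squares(f,[.45,.3,.45],loss='soft_l1'); v=r.x; print(v.round(4)); print(f(v).reshape(-1,2).round(1).tolist()); np.save('cab.npy',v)
    e=[(a,b) for a,b in [((.12,.36,.27),(.12,-.36,.27)),((.08,.36,.27),(.08,-.36,.27)),((-.12,.36,.08),(-.12,-.36,.08)),((-.12,.36,0),(-.12,-.36,0)),((.08,-.36,.27),(-.12,-.36,.08)),((.08,.36,.27),(-.12,.36,.08))]]
    for p,n,c in((t,'t',(60,310,55,365)),(s,'s',(200,370,220,550))):
        k=800/(c[3]-c[2]); im=cv2.resize(p['img'][c[0]:c[1],c[2]:c[3],::-1],None,fx=k,fy=k,interpolation=cv2.INTER_CUBIC)
        im=im[:600].copy()
        for a,b in e:
            q=(proj(p,w(v,np.linspace(a,b,20)))-[c[2],c[0]])*k
            for x in q: cv2.circle(im,tuple(int(i) for i in x),1,(0,255,0),-1)
        cv2.imwrite(f'pics/fit{n}.png',im)
    # colours
    for nm,lo,hi in(('red',(0,150,60),(8,255,255)),('blue',(108,150,50),(125,255,255)),('yellow',(18,120,80),(30,255,255))):
        h=cv2.cvtColor(t['img'],cv2.COLOR_RGB2HSV); m=cv2.inRange(h,lo,hi)
        n,_,st,ce=cv2.connectedComponentsWithStats(m)
        for i in range(1,n):
            if st[i,4]>8: 
                z=.27 if st[i,0]<330 else .006
                P=onz(t,[ce[i]],z)[0]; c,si=np.cos(v[2]),np.sin(v[2]); d=P[:2]-v[:2]
                print(nm,ce[i].round(1),st[i,4],P.round(3),'cab',(c*d[0]+si*d[1]).round(3),(-si*d[0]+c*d[1]).round(3))
E
python3 fit.py; python3 - <<'E'
import cv2
a=cv2.imread('pics/top0.png'); cv2.imwrite('pics/keys.png',cv2.resize(a[170:245,375:450],(600,600),interpolation=cv2.INTER_CUBIC))
E
```

```text
[0.5611 0.2895 0.4853]
[[-1.1, 0.2], [0.3, 0.9], [-5.0, -0.5], [-1.2, -1.9], [-0.3, -1.9], [-0.4, -3.4], [-1.0, -2.5], [-3.2, 2.6], [2.4, 3.7]]
red [111.6  84.8] 2294 [0.81  0.562 0.27 ] cab 0.348 0.125
red [238.  113.1] 153 [0.721 0.229 0.27 ] cab 0.114 -0.128
red [395.3 223.1] 78 [ 0.453 -0.208  0.006] cab -0.327 -0.39
blue [282.7  89.7] 131 [0.782 0.114 0.27 ] cab 0.113 -0.258
blue [421.4 144.6] 46 [ 0.706 -0.307  0.006] cab -0.15 -0.595
blue [424.  203.9] 62 [ 0.512 -0.302  0.006] cab -0.319 -0.5
blue [375.3 258.9] 27 [ 0.345 -0.14   0.006] cab -0.391 -0.279
yellow [295.3  26.4] 27674 [0.962 0.078 0.27 ] cab 0.256 -0.374
yellow [260.5 101.4] 167 [0.751 0.171 0.27 ] cab 0.113 -0.193
```

View pics/fitt.png

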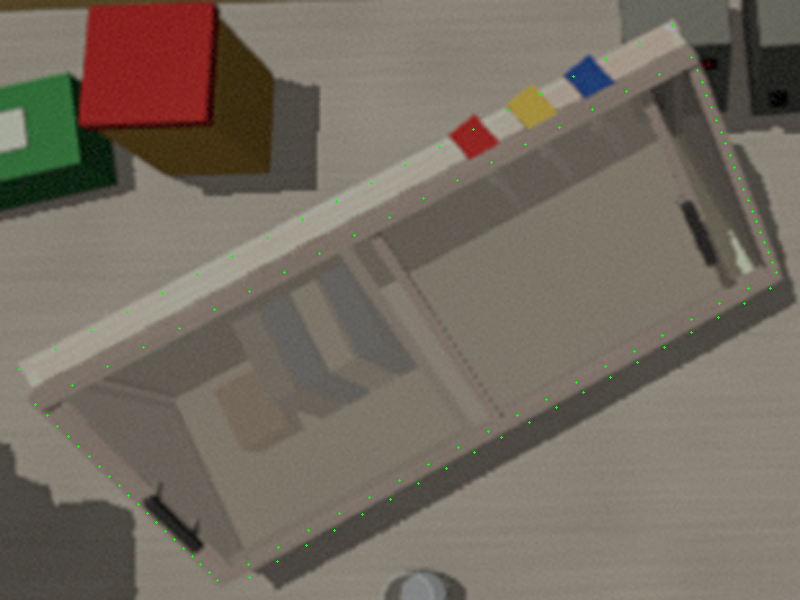

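View pics/keys.png

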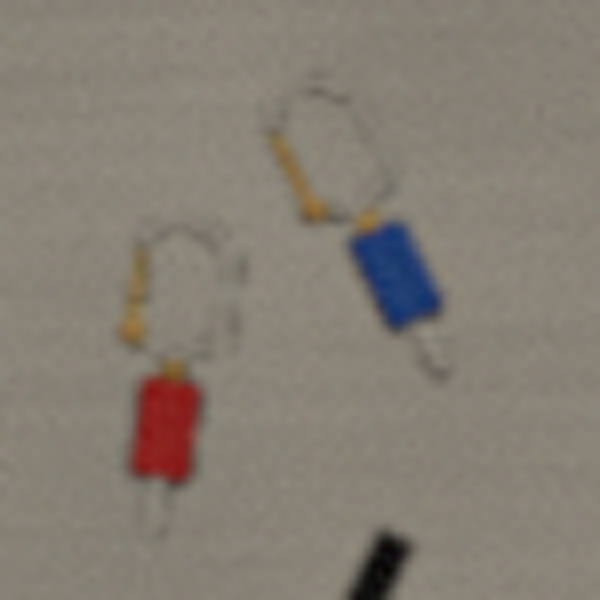

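The zoomed top view shows the fit lying on the cabinet edges. The handle is at about (700,232). In the key crop, both keys have the gate on the left of the hook direction, so z is up. Now I triangulate the handle and plan the hover.

```bash
cat >> h.py <<'E'
try: V=np.load('cab.npy'); YAW=V[2]
except Exception: pass
def c2w(P):
    c,s=np.cos(V[2]),np.sin(V[2]); P=np.array(P,float); return np.array([V[0]+c*P[0]-s*P[1],V[1]+s*P[0]+c*P[1],P[2]])
def w2c(P):
    c,s=np.cos(V[2]),np.sin(V[2]); d=np.array(P[:2])-V[:2]; return np.array([c*d[0]+s*d[1],-s*d[0]+c*d[1],P[2]])
def down(h):  # tool z down, tool y heading h deg
    h=np.radians(h); y=np.array([np.cos(h),np.sin(h),0]); z=np.array([0,0,-1.]); return np.c_[np.cross(y,z),y,z]
def plan(pos,Rt,N=None,frm=None):
    if frm is None:
        s=manip.sense(); p0=np.array(s['tcp_pos']); R0=R.from_quat(s['tool_rot']).as_matrix()
    else: p0,R0=frm
    w=R.from_matrix(R0.T@Rt).as_rotvec(); p=R0.T@(np.array(pos)-p0)
    n=N or int(np.ceil(max(np.linalg.norm(p)/.040,np.degrees(np.linalg.norm(w))/7.0,1)))
    S=sum(R.from_rotvec(w/n*k).as_matrix() for k in range(n)); d=np.linalg.solve(S,p)
    print('N',n,'row',np.round(np.r_[d/.5,w/n/(2*np.pi)],4).tolist()); return (np.array(pos),Rt)
def tri(ps,uvs):
    A=np.zeros((3,3));b=np.zeros(3)
    for p,uv in zip(ps,uvs):
        o,d=ray(p,[uv]); d=d[0]/np.linalg.norm(d[0]); M=np.eye(3)-np.outer(d,d); A+=M;b+=M@o
    return np.linalg.solve(A,b)
YH=lambda: np.degrees(YAW)-90
E
python3 - <<'E'
from h import *
t=snap('top'); s=snap('scene')
a=(55+700/2.58,60+232/2.58); b=(170+233/2.105,100+265/2.105)
P=tri([t,s],[a,b]); print(P.round(3),w2c(P).round(3),(proj(t,P)-a).round(1),(proj(s,P)-b).round(1))
# plane-constrained
n=np.array([-.695,0,.719])
o,d=ray(t,[a]); oc=w2c(o); dc=w2c(o+d[0])-oc
for off in (.03,.038,.045):
    k=(n@(np.array([-.12,0,.08]))+off-n@oc)/(n@dc); print(off,(oc+k*dc).round(3))
h=P.copy(); h[2]=.36
plan(h-.03*np.array([np.cos(YAW),np.sin(YAW),0]),down(YH()))
E
```

```text
[0.643 0.006 0.178] [-0.06  -0.289  0.178] [[-0.8  0.6]] [[-1.  -0.2]]
0.03 [-0.06  -0.291  0.18 ]
0.038 [-0.062 -0.29   0.189]
0.045 [-0.064 -0.289  0.197]
N 19 row [-0.0839, 0.0422, -0.0135, -0.0, 0.0, 0.0192]
```

```bash
cat >> h.py <<'E'
def line(pos,Rt,frm=None,N=None,dp=3):
    """straight line with even turning; rows printed per call of 12"""
    if frm is None:
        s=manip.sense(); p0=np.array(s['tcp_pos']); R0=R.from_quat(s['tool_rot']).as_matrix()
    else: p0,R0=frm
    w=R.from_matrix(R0.T@Rt).as_rotvec(); D=np.array(pos)-p0
    n=N or int(np.ceil(max(np.linalg.norm(D)/.041,np.degrees(np.linalg.norm(w))/7.0,1)))
    out=[]; P=p0.copy(); C=R0.copy(); st=np.round(w/n/(2*np.pi),4)
    for k in range(n):
        d=np.round(C.T@(p0+D*(k+1)/n-P)/.5,dp); P=P+C@d*.5; C=C@R.from_rotvec(st*2*np.pi).as_matrix(); out.append(np.r_[d,st])
    for i in range(0,n,12): print('['+', '.join(', '.join('%g'%(x+0) for x in r)+',C' for r in out[i:i+12])+']')
    return P,C
E
python3 - <<'E'
from h import *
s=manip.sense(); p0=s['tcp_pos']; R0=R.from_quat(s['tool_rot']).as_matrix()
f=line(p0+[0,0,.15],R0)
h=np.array([.643,.006,.36])-.03*np.array([np.cos(YAW),np.sin(YAW),0])
line(h,down(YH()),f)
E
```

```text
[0, 0, -0.075, 0, 0, 0,C, 0, 0, -0.075, 0, 0, 0,C, 0, 0, -0.075, 0, 0, 0,C, 0, 0, -0.075, 0, 0, 0,C]
[-0.061, -0.043, 0.002, 0, 0, 0.0192,C, -0.066, -0.036, 0.002, 0, 0, 0.0192,C, -0.069, -0.028, 0.003, 0, 0, 0.0192,C, -0.072, -0.019, 0.002, 0, 0, 0.0192,C, -0.074, -0.01, 0.002, 0, 0, 0.0192,C, -0.075, -0.001, 0.002, 0, 0, 0.0192,C, -0.074, 0.008, 0.003, 0, 0, 0.0192,C, -0.073, 0.017, 0.002, 0, 0, 0.0192,C, -0.071, 0.025, 0.002, 0, 0, 0.0192,C, -0.066, 0.034, 0.002, 0, 0, 0.0192,C, -0.063, 0.041, 0.003, 0, 0, 0.0192,C, -0.056, 0.049, 0.002, 0, 0, 0.0192,C]
[-0.051, 0.055, 0.002, 0, 0, 0.0192,C, -0.043, 0.061, 0.002, 0, 0, 0.0192,C, -0.036, 0.066, 0.003, 0, 0, 0.0192,C, -0.028, 0.069, 0.002, 0, 0, 0.0192,C, -0.019, 0.072, 0.002, 0, 0, 0.0192,C, -0.011, 0.074, 0.002, 0, 0, 0.0192,C, -0.001, 0.075, 0.003, 0, 0, 0.0192,C]
```

servo_tool --commands '[0,0,-0.075,0,0,0,0.2,0,0,-0.075,0,0,0,0.2,0,0,-0.075,0,0,0,0.2,0,0,-0.075,0,0,0,0.2]' --force 40

```text
t: 3.23
tcp_pos: [0.2233, 0.5833, 0.3829]
tool_rot: [0.182, 0.983, -0.0, -0.0]
force: [1.1, 0.2, 0.7]
finger_gap: 0.597
gripper_force: 0.0
```

servo_tool --commands '[-0.061,-0.043,0.002,0,0,0.0192,0.2,-0.066,-0.036,0.002,0,0,0.0192,0.2,-0.069,-0.028,0.003,0,0,0.0192,0.2,-0.072,-0.019,0.002,0,0,0.0192,0.2,-0.074,-0.01,0.002,0,0,0.0192,0.2,-0.075,-0.001,0.002,0,0,0.0192,0.2,-0.074,0.008,0.003,0,0,0.0192,0.2,-0.073,0.017,0.002,0,0,0.0192,0.2,-0.071,0.025,0.002,0,0,0.0192,0.2,-0.066,0.034,0.002,0,0,0.0192,0.2,-0.063,0.041,0.003,0,0,0.0192,0.2,-0.056,0.049,0.002,0,0,0.0192,0.2]'

```text
t: 4.23
tcp_pos: [0.4723, 0.2085, 0.3679]
tool_rot: [0.789, 0.614, 0.0, 0.0]
force: [1.2, 0.2, -0.4]
finger_gap: 0.603
gripper_force: 0.0
```

servo_tool --commands '[-0.051,0.055,0.002,0,0,0.0192,0.2,-0.043,0.061,0.002,0,0,0.0192,0.2,-0.036,0.066,0.003,0,0,0.0192,0.2,-0.028,0.069,0.002,0,0,0.0192,0.2,-0.019,0.072,0.002,0,0,0.0192,0.2,-0.011,0.074,0.002,0,0,0.0192,0.2,-0.001,0.075,0.003,0,0,0.0192,0.2,0,0,0,0,0,0,0.2,0,0,0,0,0,0,0.2]'

```text
t: 4.98
tcp_pos: [0.617, -0.01, 0.3589]
tool_rot: [0.971, 0.238, -0.001, -0.0]
force: [-1.2, 0.6, 0.7]
finger_gap: 0.602
gripper_force: 0.0
```

```bash
python3 - <<'E'
from h import *
s=manip.sense(); print(s['tcp_pos'],s['q'],s['finger_gap'])
w=snap('wrist','w1'); T=np.array(w['world_to_cam']); print((-T[:3,:3].T@T[:3,3]).round(3), T[:3,:3].round(2).tolist())
im=w['img'][:,:,::-1].copy()
for y in(-.129,-.194,-.259):
    for z in(.145,.165,.185): 
        u=proj(w,c2w([.065,y,z]))[0]; cv2.circle(im,tuple(int(i) for i in u),2,(0,255,0),-1)
for dx in(-.04,0,.04):
    u=proj(w,c2w([-.06+dx*.72,-.289,.18+dx*.695]))[0]; cv2.circle(im,tuple(int(i) for i in u),2,(255,0,255),-1)
cv2.imwrite('pics/w1o.png',im)
E
```

```text
[ 0.61700725 -0.00995076  0.35891736] [-1.97103410e-01  4.04969657e-01  1.28276749e+00  2.38281656e-04
  1.45510081e+00  8.92557813e-01] 0.6016725395781158
[0.678 0.021 0.502] [[0.46, -0.89, -0.0], [0.85, 0.45, -0.27], [0.24, 0.13, 0.96]]
```

View pics/w1o.png

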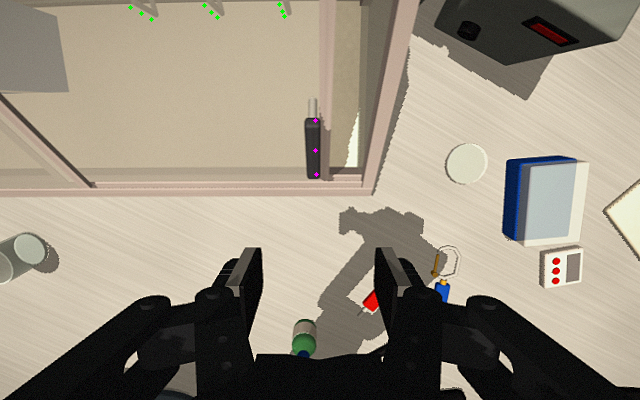

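Wrist view: handle at (312,149), about 3 px left of the prediction. The rings show near the top edge at about (140,10), (210,8) and (283,8). Now I straddle and grip the handle.

```bash
python3 - <<'E'
from h import *
f=line(c2w([-.06,-.286,.165]),down(YH()))
print('open'); line(c2w([-.06,-.286+.298,.165]),down(YH()),f,N=20,dp=4)
E
```

```text
[0.012, -0.001, 0.078, 0, 0, -0.0001,C, 0.012, -0.001, 0.077, 0, 0, -0.0001,C, 0.012, -0.002, 0.078, 0, 0, -0.0001,C, 0.013, -0.001, 0.078, 0, 0, -0.0001,C, 0.012, -0.001, 0.077, 0, 0, -0.0001,C]
open
[0, -0.0298, 0.0001, 0, 0, 0,C, 0, -0.0298, 0, 0, 0, 0,C, 0, -0.0298, 0.0001, 0, 0, 0,C, 0.0001, -0.0298, 0.0001, 0, 0, 0,C, 0, -0.0298, 0, 0, 0, 0,C, 0, -0.0298, 0.0001, 0, 0, 0,C, 0, -0.0298, 0, 0, 0, 0,C, 0, -0.0298, 0.0001, 0, 0, 0,C, 0, -0.0298, 0.0001, 0, 0, 0,C, 0.0001, -0.0298, 0, 0, 0, 0,C, 0, -0.0297, 0.0001, 0, 0, 0,C, 0, -0.0298, 0.0001, 0, 0, 0,C]
[0, -0.0298, 0, 0, 0, 0,C, 0, -0.0298, 0.0001, 0, 0, 0,C, 0, -0.0298, 0, 0, 0, 0,C, 0.0001, -0.0298, 0.0001, 0, 0, 0,C, 0, -0.0298, 0.0001, 0, 0, 0,C, 0, -0.0298, 0, 0, 0, 0,C, 0, -0.0298, 0.0001, 0, 0, 0,C, 0, -0.0298, 0.0001, 0, 0, 0,C]
```

servo_tool --commands '[0.012,-0.001,0.078,0,0,0,0.2,0.012,-0.001,0.078,0,0,0,0.2,0.012,-0.001,0.078,0,0,0,0.2,0.012,-0.001,0.078,0,0,0,0.2,0.012,-0.001,0.078,0,0,0,0.2,0,0,0,0,0,0,0.2,0,0,0,0,0,0,-1,0,0,0,0,0,0,-1,0,0,0,0,0,0,-1,0,0,0,0,0,0,-1,0,0,0,0,0,0,-1,0,0,0,0,0,0,-1]' --force 25

```text
t: 6.03
tcp_pos: [0.6437, 0.0082, 0.1687]
tool_rot: [0.971, 0.239, 0.003, 0.001]
force: [-0.6, 1.6, 7.1]
finger_gap: 0.161
gripper_force: 29.0
```

servo_tool --commands '[0,0,-0.006,0,0,0,-1,0,-0.03,0,0,0,0,-1,0,-0.03,0,0,0,0,-1,0,-0.03,0,0,0,0,-1,0,-0.03,0,0,0,0,-1,0,-0.03,0,0,0,0,-1,0,-0.03,0,0,0,0,-1,0,-0.03,0,0,0,0,-1,0,-0.03,0,0,0,0,-1,0,-0.03,0,0,0,0,-1,0,-0.03,0,0,0,0,-1]'

```text
t: 6.95
tcp_pos: [0.5738, 0.1415, 0.1687]
tool_rot: [0.971, 0.239, 0.003, 0.001]
force: [5.4, -0.3, -5.3]
finger_gap: 0.158
gripper_force: 27.4
```

servo_tool --commands '[0,-0.03,0,0,0,0,-1,0,-0.03,0,0,0,0,-1,0,-0.03,0,0,0,0,-1,0,-0.03,0,0,0,0,-1,0,-0.03,0,0,0,0,-1,0,-0.03,0,0,0,0,-1,0,-0.03,0,0,0,0,-1,0,-0.03,0,0,0,0,-1,0,-0.03,0,0,0,0,-1,0,-0.024,0,0,0,0,-1,0,0,0,0,0,0,-1,0,0,0,0,0,0,-1]'

```text
t: 7.95
tcp_pos: [0.5232, 0.2379, 0.1688]
tool_rot: [0.968, 0.247, 0.007, 0.035]
force: [44.2, -97.5, -16.7]
finger_gap: 0.158
gripper_force: 68.7
```

servo_tool --commands '[0,0.03,0,0,0,0,-1,0,0.03,0,0,0,0,-1,0,0.012,0,0,0,0,-1,0,0,0,0,0,0,-1,0,0,0,0,0,0,-1]'

```text
t: 8.37
tcp_pos: [0.5234, 0.2376, 0.1687]
tool_rot: [0.971, 0.24, 0.003, 0.002]
force: [8.4, -7.2, -5.9]
finger_gap: 0.156
gripper_force: 27.7
```

```bash
python3 - <<'E'
from h import *
s=manip.sense(); print(s['tcp_pos'],w2c(s['tcp_pos']),s['force'],s['tool_rot'])
t=snap('top'); k=800/310
cv2.imwrite('pics/t2.png',cv2.resize(t['img'][60:290,55:365,::-1],None,fx=k,fy=k,interpolation=cv2.INTER_CUBIC))
for q in('head_red','head_blue'): print([(np.round(x['box']).astype(int).tolist(),round(x['conf'],2)) for x in manip.look_for(t,q)[:2]])
E
```

```text
[0.52340209 0.23757997 0.16867769] [-0.05752379 -0.02833271  0.16867769] [ 8.35978399 -7.17481999 -5.92130293] [0.97083031 0.23973714 0.00305146 0.00230229]
[([391, 211, 6, 26], 0.8), ([78, 149, 135, 133], 0.29)]
[([405, 178, 28, 40], 0.73)]
```

View pics/t2.png

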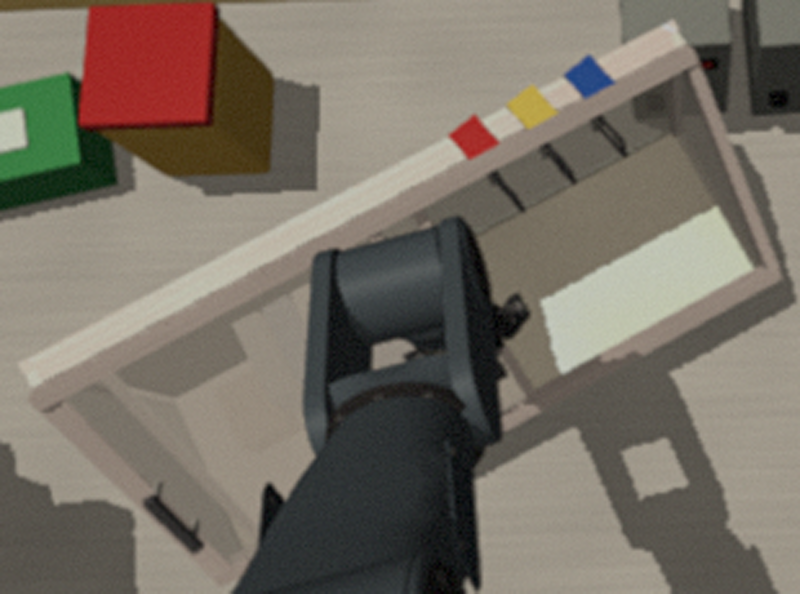

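The door is at its stop and the bay is open, with rings at about (508,190), (558,162) and (612,135) in the crop. I'll release the handle and go look at the rings with the wrist camera.

```bash
python3 - <<'E'
from h import *
s=manip.sense(); f=line(np.array(s['tcp_pos'])+[0,0,.2],down(YH()))
f=line(c2w([0,-.16,.37]),down(YH()),f,N=5); line(c2w([0,-.24,.37]),down(YH()),f)
E
```

```text
[0, 0.001, -0.08, 0.0002, -0.0002, 0,C, 0.001, 0, -0.08, 0.0002, -0.0002, 0,C, 0, 0.001, -0.08, 0.0002, -0.0002, 0,C, 0, 0, -0.08, 0.0002, -0.0002, 0,C, 0, 0, -0.08, 0.0002, -0.0002, 0,C]
[0.023, 0.053, 0, 0, 0, 0,C, 0.023, 0.052, -0.001, 0, 0, 0,C, 0.023, 0.053, 0, 0, 0, 0,C, 0.023, 0.053, -0.001, 0, 0, 0,C, 0.023, 0.052, 0, 0, 0, 0,C]
[0, 0.08, 0, 0.0001, 0.0001, 0,C, 0, 0.08, 0, 0.0001, 0.0001, 0,C]
```

servo_tool --commands '[0,0,0,0,0,0,0.0,0,0,0,0,0,0,0.0,0,0,0,0,0,0,0.0,0,0,-0.08,0,0,0,0.0,0,0,-0.08,0,0,0,0.0,0,0,-0.08,0,0,0,0.0,0,0,-0.08,0,0,0,0.0,0,0,-0.08,0,0,0,0.0]'

```text
t: 9.18
tcp_pos: [0.5186, 0.2401, 0.37]
tool_rot: [0.971, 0.24, -0.001, -0.0]
force: [0.8, -0.7, -0.7]
finger_gap: 0.506
gripper_force: 0.0
```

servo_tool --commands '[0.023,0.053,0,0,0,0,0.0,0.023,0.053,0,0,0,0,0.0,0.023,0.053,0,0,0,0,0.0,0.023,0.053,0,0,0,0,0.0,0.023,0.053,0,0,0,0,0.0,0,0,0,0,0,0,0.0,0,0,0,0,0,0,0.0]'

```text
t: 9.77
tcp_pos: [0.6327, 0.1486, 0.3671]
tool_rot: [0.971, 0.239, -0.001, -0.0]
force: [-0.3, 0.2, 0.3]
finger_gap: 0.501
gripper_force: 0.0
```

```bash
python3 - <<'E'
from h import *
s=manip.sense(); print(w2c(s['tcp_pos']),s['tool_rot'],s['force'])
p=snap('wrist','w2'); np.savez('w2.npz',**{k:np.array(p[k]) for k in('img','mtx','distortion','world_to_cam')})
c=(0,230,160,480); k=2.5; im=cv2.resize(p['img'][c[0]:c[1],c[2]:c[3],::-1],None,fx=k,fy=k,interpolation=cv2.INTER_CUBIC)
for y in(-.129,-.194,-.259):
    for z in(.145,.165,.185): 
        u=(proj(p,c2w([.065,y,z]))[0]-[c[2],c[0]])*k; cv2.circle(im,tuple(int(i) for i in u),2,(0,255,0),-1)
cv2.imwrite('pics/w2c.png',im)
E
```

```text
[-0.00236885 -0.15804623  0.36711333] [ 9.70996165e-01  2.39092306e-01 -1.04709950e-03 -4.69996601e-04] [-0.34044513  0.16319669  0.29172966]
```

View pics/w2c.png

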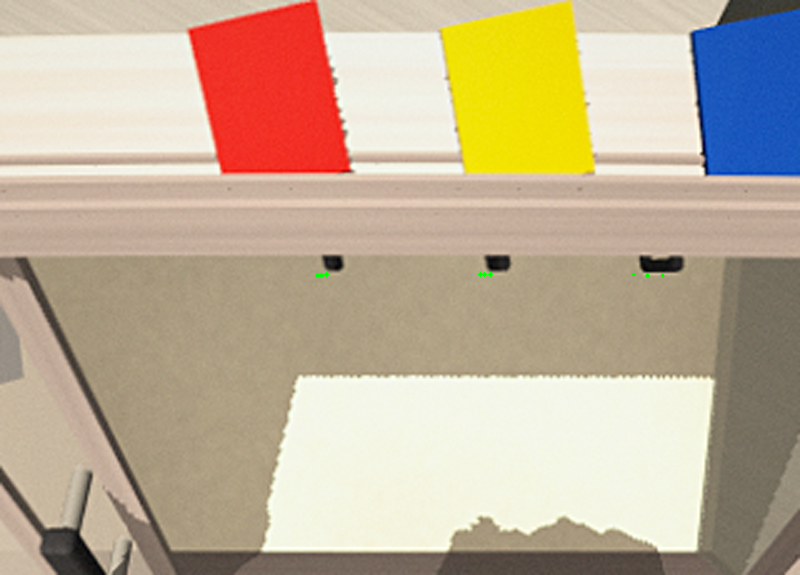

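Wrist crop: the ring tips show as black marks at (333,264), (498,264) and (661,265), about 12 px right of and 10 px above the predictions (2.5 px/mm). I'll correct for that and plan the move to the red key.

```bash
python3 - <<'E'
from h import *
p=dict(np.load('w2.npz'))
for n,u in(('red',(333,264)),('yel',(498,264)),('blue',(661,265))):
    P=onz(p,[np.array(u)/2.5+[160,0]],.165)[0]; print(n,P.round(4),w2c(P).round(4))
# keys
t=snap('top')
def heading(uv): pass
hs=cv2.cvtColor(t['img'],cv2.COLOR_RGB2HSV)
for nm,lo,hi in(('red',(0,130,50),(8,255,255)),('blue',(108,130,40),(125,255,255))):
    m=cv2.inRange(hs,lo,hi); m[:, :380]=0; m[:180]=0; m[250:]=0
    r=cv2.minAreaRect(cv2.findNonZero(m)); c=np.array(r[0]); b=cv2.boxPoints(r); e=max(b[1]-b[0],b[2]-b[1],key=np.linalg.norm)
    A,B=onz(t,[c-e/2,c+e/2],.006); d=A-B; d*=np.sign(d[0]); print(nm,onz(t,[c],.006)[0].round(4),np.degrees(np.arctan2(d[1],d[0])).round(1),r)
s=manip.sense(); 
f=line(np.array([.40,-.215,.30]),down(-95))
E
```

```text
red [0.6846 0.2037 0.165 ] [ 0.0692 -0.1335  0.165 ]
yel [0.7151 0.1456 0.165 ] [ 0.0691 -0.1991  0.165 ]
blue [0.7453 0.0878 0.165 ] [ 0.0689 -0.2643  0.165 ]
red [ 0.4537 -0.2075  0.006 ] -12.7 ((395.2432556152344, 223.04055786132812), (7.069156646728516, 11.836727142333984), 9.462322235107422)
blue [ 0.5117 -0.3023  0.006 ] 22.6 ((424.2000427246094, 203.90003967285156), (10.733125686645508, 5.813776969909668), 63.43495178222656)
[-0.068, 0.039, 0.012, 0, 0, 0.0083,C, -0.066, 0.043, 0.013, 0, 0, 0.0083,C, -0.064, 0.046, 0.012, 0, 0, 0.0083,C, -0.061, 0.049, 0.012, 0, 0, 0.0083,C, -0.059, 0.052, 0.013, 0, 0, 0.0083,C, -0.056, 0.055, 0.012, 0, 0, 0.0083,C, -0.052, 0.059, 0.012, 0, 0, 0.0083,C, -0.05, 0.06, 0.013, 0, 0, 0.0083,C, -0.047, 0.064, 0.012, 0, 0, 0.0083,C, -0.043, 0.065, 0.012, 0, 0, 0.0083,C, -0.039, 0.068, 0.013, 0, 0, 0.0083,C]
```

servo_tool --commands '[-0.068,0.039,0.012,0,0,0.0083,0.0,-0.066,0.043,0.013,0,0,0.0083,0.0,-0.064,0.046,0.012,0,0,0.0083,0.0,-0.061,0.049,0.012,0,0,0.0083,0.0,-0.059,0.052,0.013,0,0,0.0083,0.0,-0.056,0.055,0.012,0,0,0.0083,0.0,-0.052,0.059,0.012,0,0,0.0083,0.0,-0.05,0.06,0.013,0,0,0.0083,0.0,-0.047,0.064,0.012,0,0,0.0083,0.0,-0.043,0.065,0.012,0,0,0.0083,0.0,-0.039,0.068,0.013,0,0,0.0083,0.0,0,0,0,0,0,0,0.0]'

```text
t: 10.87
tcp_pos: [0.3977, -0.2189, 0.2993]
tool_rot: [0.999, -0.048, -0.001, 0.001]
force: [0.1, 0.4, 0.5]
finger_gap: 0.501
gripper_force: 0.0
```

```bash
cat >> h.py <<'E'
def keys(p,win=None,names=('red','blue')):
    """head centre, axis heading on z=.006 plane, from colour blobs in metric top view"""
    out={}
    hs=cv2.cvtColor(p['img'],cv2.COLOR_RGB2HSV)
    for nm,lo,hi in(('red',(0,150,50),(8,255,255)),('blue',(108,150,40),(125,255,255))):
        if nm not in names: continue
        m=cv2.inRange(hs,lo,hi); n,lab,st,ce=cv2.connectedComponentsWithStats(m)
        for i in range(1,n):
            if st[i,4]<30: continue
            v,u=np.where(lab==i); X=onz(p,np.c_[u,v],.009)[:,:2].astype(np.float32)
            (c,sz,a)=cv2.minAreaRect(X*1000); 
            b=cv2.boxPoints((c,sz,a)); e=max(b[1]-b[0],b[2]-b[1],key=np.linalg.norm)
            e=e*np.sign(e[0]); print(nm,ce[i].round(0),np.round(c,1),np.round(sz,1),'head',np.degrees(np.arctan2(e[1],e[0])).round(1))
            out.setdefault(nm,[]).append((np.array(c)/1000,sz,np.degrees(np.arctan2(e[1],e[0]))))
    return out
RING=dict(red=np.array([.6846,.2037,.165]),blue=np.array([.7453,.0878,.165]))
E
python3 - <<'E'
from h import *
p=snap('wrist','w3'); keys(p); s=manip.sense(); print(s['tcp_pos'],s['tool_rot'])
E
```

```text
red [301. 123.] [ 451.3 -203.6] [23.4 39.3] head -11.7
blue [372.  66.] [ 509.8 -297.4] [38.5 23.7] head 22.5
blue [242. 228.] [ 318.2 -107.9] [22.7 26. ] head -53.8
[ 0.39925469 -0.2166663   0.29974522] [ 9.98883892e-01 -4.72305499e-02 -4.17493428e-04 -2.65743996e-04]
```

View pics/w3.png

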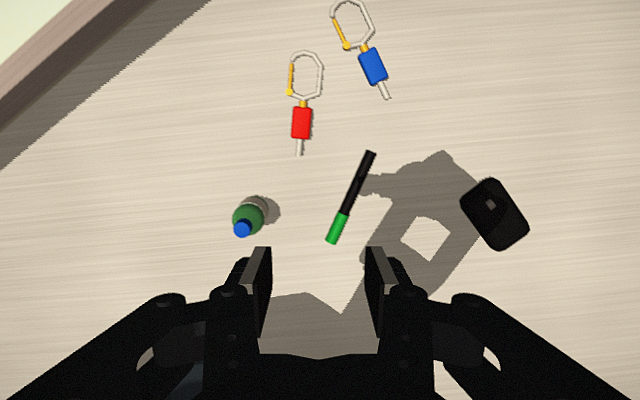

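Wrist view: red head at (301,123), blue head at (372,66), both with gates on the left. I'll move in lower for a fresh look.

```bash
python3 - <<'E'
from h import *
line(np.array([.4513,-.2036,.16])-.02*np.array([np.cos(-.204),np.sin(-.204),0]),down(-101.7))
E
```

```text
[0.015, -0.01, 0.07, 0, 0, 0.0044,C, 0.016, -0.01, 0.07, 0, 0, 0.0044,C, 0.014, -0.011, 0.07, 0, 0, 0.0044,C, 0.015, -0.012, 0.069, 0, 0, 0.0044,C]
```

servo_tool --commands '[0.015,-0.01,0.07,0,0,0.0044,0.0,0.016,-0.01,0.07,0,0,0.0044,0.0,0.014,-0.011,0.07,0,0,0.0044,0.0,0.015,-0.012,0.07,0,0,0.0044,0.0,0,0,0,0,0,0,0.0,0,0,0,0,0,0,0.0,0,0,0,0,0,0,0.0]'

```text
t: 11.5
tcp_pos: [0.4347, -0.1978, 0.1614]
tool_rot: [0.995, -0.099, 0.001, 0.001]
force: [-0.3, -0.3, 0.5]
finger_gap: 0.508
gripper_force: 0.0
```

```bash
python3 - <<'E'
from h import *
p=snap('wrist','w4'); k=keys(p)['red']; s=manip.sense(); print(s['tcp_pos'],s['tool_rot'])
k=max(k,key=lambda q:q[1][0]*q[1][1]); 
line(np.r_[k[0],.003],down(k[2]-90))
E
```

```text
red [321. 169.] [ 450.7 -204.8] [23.5 39.7] head -11.3
blue [417.  80.] [ 509.1 -298.5] [39.6 24.6] head 22.4
blue [262. 338.] [ 289.9 -109.3] [ 8.  30.5] head -23.5
[ 0.43499122 -0.19850771  0.16208773] [ 0.99507776 -0.09907484  0.00177659  0.00112863]
[0.008, 0.001, 0.08, 0.0001, -0.0001, 0,C, 0.008, 0.002, 0.079, 0.0001, -0.0001, 0,C, 0.008, 0.001, 0.08, 0.0001, -0.0001, 0,C, 0.008, 0.002, 0.079, 0.0001, -0.0001, 0,C]
```

servo_tool --commands '[0.008,0.001,0.079,0,0,0,0.0,0.008,0.002,0.079,0,0,0,0.0,0.008,0.001,0.079,0,0,0,0.0,0.008,0.002,0.079,0,0,0,0.0,0,0,0,0,0,0,0.0,0,0,0,0,0,0,-1,0,0,0,0,0,0,-1,0,0,0,0,0,0,-1,0,0,0,0,0,0,-1,0,0,0,0,0,0,-1,0,0,0,0,0,0,-1]' --force 60

```text
t: 12.47
tcp_pos: [0.4495, -0.2051, 0.0031]
tool_rot: [0.995, -0.1, 0.001, 0.001]
force: [-1.7, -0.8, 5.8]
finger_gap: 0.263
gripper_force: 38.4
```

```bash
cat >> h.py <<'E'
XC=np.array([np.cos(np.radians(27.7)),np.sin(np.radians(27.7)),0]); YC=np.array([-XC[1],XC[0],0]); UP=np.array([0,0,1.])
def tgt(col,xh,yh,dz=0,off=.001):
    """TCP so the ring bar is at hook coords xh,yh; off: head centre ahead of TCP along hook x"""
    return RING[col]-XC*(xh+off)-YC*yh+UP*(dz-.003)
RI=down(27.7-90)
E
python3 - <<'E'
from h import *
s=manip.sense(); R0=R.from_quat(s['tool_rot']).as_matrix()
f=line(np.array([.4495,-.2051,.32]),R0)
print(w2c(tgt('red',.108,.031)))
f=line(tgt('red',.108,.031,.155),RI,f); print()
f=line(tgt('red',.108,.031),RI,f);print()
f=line(tgt('red',.063,.031),RI,f)
E
```

```text
[0, 0, -0.079, 0, 0, 0,C, 0, 0, -0.079, 0, 0, 0,C, 0.001, 0, -0.08, 0, 0, 0,C, 0, 0, -0.079, 0, 0, 0,C, 0, 0, -0.079, 0, 0, 0,C, 0, 0.001, -0.079, 0, 0, 0,C, 0, 0, -0.08, 0, 0, 0,C, 0.001, 0, -0.079, 0, 0, 0,C]
[-0.0397977  -0.16429404  0.162     ]
[0.019, -0.079, 0.001, 0, 0, -0.0121,C, 0.024, -0.077, 0, 0, 0, -0.0121,C, 0.031, -0.075, 0.001, 0, 0, -0.0121,C, 0.036, -0.073, 0.001, 0, 0, -0.0121,C, 0.041, -0.069, 0, 0, 0, -0.0121,C, 0.046, -0.067, 0.001, 0, 0, -0.0121,C, 0.052, -0.062, 0, 0, 0, -0.0121,C, 0.056, -0.059, 0.001, 0, 0, -0.0121,C, 0.06, -0.054, 0.001, 0, 0, -0.0121,C]

[0, 0, 0.077, 0.0001, 0, 0,C, 0, 0, 0.078, 0.0001, 0, 0,C, 0, 0, 0.077, 0.0001, 0, 0,C, 0, 0, 0.078, 0.0001, 0, 0,C]

[0.045, 0, 0, 0, -0.0001, 0,C, 0.045, 0, 0, 0, -0.0001, 0,C]
```

servo_tool --commands '[0,0,-0.02,0,0,0,-1,0,0,-0.06,0,0,0,-1,0,0,-0.08,0,0,0,-1,0,0,-0.08,0,0,0,-1,0,0,-0.08,0,0,0,-1,0,0,-0.08,0,0,0,-1,0,0,-0.08,0,0,0,-1,0,0,-0.08,0,0,0,-1,0,0,-0.074,0,0,0,-1]'

```text
t: 13.22
tcp_pos: [0.4479, -0.2037, 0.3219]
tool_rot: [0.995, -0.1, 0.0, 0.0]
force: [0.6, -0.9, -1.0]
finger_gap: 0.254
gripper_force: 63.3
```

servo_tool --commands '[0.019,-0.079,0.001,0,0,-0.0121,-1,0.024,-0.077,0,0,0,-0.0121,-1,0.031,-0.075,0.001,0,0,-0.0121,-1,0.036,-0.073,0.001,0,0,-0.0121,-1,0.041,-0.069,0,0,0,-0.0121,-1,0.046,-0.067,0.001,0,0,-0.0121,-1,0.052,-0.062,0,0,0,-0.0121,-1,0.056,-0.059,0.001,0,0,-0.0121,-1,0.06,-0.054,0.001,0,0,-0.0121,-1,0,0,0,0,0,0,-1,0,0,0,0,0,0,-1]'

```text
t: 14.13
tcp_pos: [0.6008, 0.1285, 0.3154]
tool_rot: [0.97, 0.241, -0.001, -0.0]
force: [0.2, -0.4, 0.3]
finger_gap: 0.257
gripper_force: 63.4
```

```bash
python3 - <<'E'
from h import *
s=manip.sense(); print(s['tcp_pos'],s['tool_rot'],s['finger_gap'],s['gripper_force'],s['force'])
p=snap('wrist','w5'); line(tgt('red',.108,.031),RI)
E
```

```text
[0.60075672 0.12849518 0.31542161] [ 9.70466263e-01  2.41235249e-01 -8.86310243e-04 -3.29240721e-05] 0.257197096195568 63.36178779602051 [ 0.1802773  -0.38402238  0.26979995]
[0.001, 0.001, 0.077, 0, 0.0001, 0.0001,C, 0.001, 0.001, 0.076, 0, 0.0001, 0.0001,C, 0, 0.001, 0.077, 0, 0.0001, 0.0001,C, 0.001, 0.002, 0.077, 0, 0.0001, 0.0001,C]
```

View pics/w5.png

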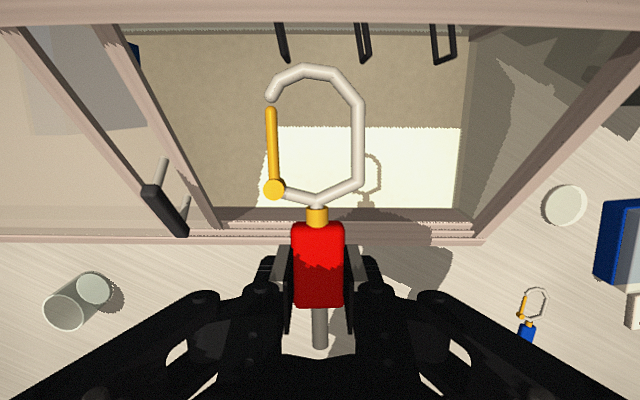

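The red key is held straight, with the hook loop at (318,130) and the rings visible at the top. I'll lower it in front of the rings and then move alongside.

servo_tool --commands '[0.001,0.001,0.077,0,0,0,-1,0.001,0.001,0.077,0,0,0,-1,0,0.001,0.077,0,0,0,-1,0.001,0.001,0.077,0,0,0,-1,0,0,0,0,0,0,-1,0.015,0,0,0,0,0,-1,0.015,0,0,0,0,0,-1,0,0,0,0,0,0,-1,0,0,0,0,0,0,-1]'

```text
t: 14.93
tcp_pos: [0.6196, 0.1324, 0.1651]
tool_rot: [0.971, 0.24, 0.003, 0.001]
force: [0.1, -1.0, -0.4]
finger_gap: 0.261
gripper_force: 63.4
```

```bash
cat >> h.py <<'E'
def over(p,col,fn,c=(0,330,160,480),k=1.8):
    s=manip.sense(); P=np.array(s['tcp_pos']); M=R.from_quat(s['tool_rot']).as_matrix(); hx,hy,up=M[:,0],-M[:,1],-M[:,2]
    im=cv2.resize(p['img'][c[0]:c[1],c[2]:c[3],::-1],None,fx=k,fy=k,interpolation=cv2.INTER_CUBIC)
    H=lambda x,y:P+hx*(x+.001)+hy*y+up*.003
    for q,cl in [(H(.087,0),(0,255,0)),(H(.058,-.018),(0,255,0)),(H(.036,.018),(0,255,0)),(H(.070,.018),(0,255,0)),(H(.02,0),(0,255,0)),(H(.063,.018),(255,0,255))]+[(RING[col]+UP*z,(0,0,255)) for z in(-.02,0,.02)]:
        u=(proj(p,q)[0]-[c[2],c[0]])*k; cv2.circle(im,tuple(int(i) for i in u),2,cl,-1)
    cv2.imwrite(f'pics/{fn}.png',im)
    d=RING[col]-H(0,0); print('bar in hook xh,yh,z',(d@hx).round(4),(d@hy).round(4),(d@up).round(4),'yaw',np.degrees(np.arctan2(hx[1],hx[0])).round(2))
E
python3 - <<'E'
from h import *
p=snap('wrist'); over(p,'red','w6'); s=manip.sense(); print(s['force'],s['finger_gap'])
E
```

```text
bar in hook xh,yh,z 0.0905 0.0324 -0.0029 yaw 27.72
[ 0.14039425 -0.16936699 -0.9376244 ] 0.26253223809205073
```

View pics/w6.png

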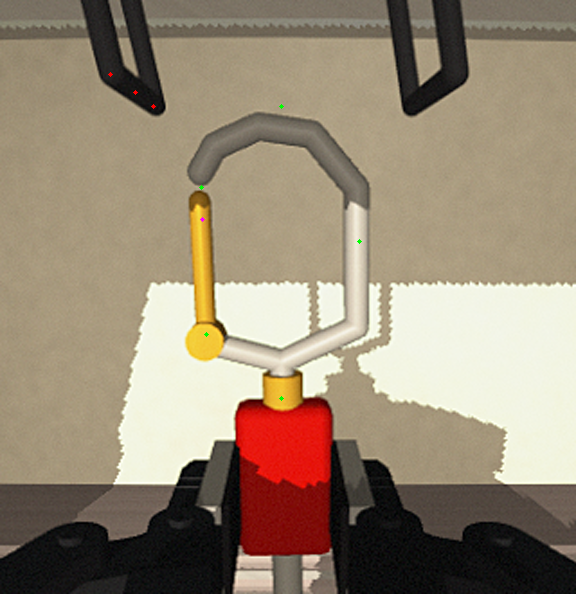

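The overlay matches: the bar is within 1 mm, and the key sits about 2 mm further back than assumed. I'll go 29 mm forward, push 42 mm sideways through the gate, then draw back.

servo_tool --commands '[0.0195,0,0,0,0,0,-1,0.0195,0,0,0,0,0,-1,0.0195,0,0,0,0,0,-1,0,0,0,0,0,0,-1,0,-0.014,0,0,0,0,-1,0,-0.014,0,0,0,0,-1,0,-0.01,0,0,0,0,-1,0,0,0,0,0,0,-1]'

```text
t: 15.65
tcp_pos: [0.6328, 0.1635, 0.1621]
tool_rot: [0.971, 0.24, -0.001, 0.0]
force: [-1.0, -3.1, 0.9]
finger_gap: 0.253
gripper_force: 63.4
```

servo_tool --commands '[0,-0.008,0,0,0,0,-1,0,-0.008,0,0,0,0,-1,0,-0.008,0,0,0,0,-1,0,-0.008,0,0,0,0,-1,0,-0.007,0,0,0,0,-1,0,-0.007,0,0,0,0,-1,0,0,0,0,0,0,-1,0,0,0,0,0,0,-1]'

```text
t: 16.32
tcp_pos: [0.6232, 0.1836, 0.1617]
tool_rot: [0.971, 0.24, -0.0, -0.0]
force: [-0.5, -0.3, -0.4]
finger_gap: 0.254
gripper_force: 63.4
```

```bash
python3 - <<'E'
from h import *
p=snap('wrist'); over(p,'red','w7'); s=manip.sense(); print(s['force'],s['finger_gap'],s['ft_torque'])
E
```

```text
bar in hook xh,yh,z 0.0627 -0.0107 0.0002 yaw 27.73
[-0.12612118 -0.20592154 -0.41523066] 0.25141404754675495 [ 0.02451353 -0.01384586  0.02801897]
```

View pics/w7.png

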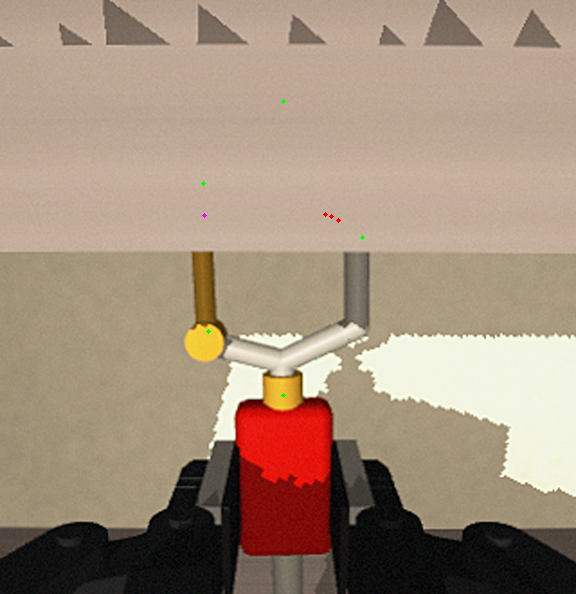

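The gate is straight again and the side force has gone, so the bar is probably inside. I'll pull back to confirm the capture.

servo_tool --commands '[-0.012,0,0,0,0,0,-1,-0.012,0,0,0,0,0,-1,-0.008,0.006,0,0,0,0,-1,-0.003,0.006,0,0,0,0,-1,0,0,0,0,0,0,-1,0,0,0,0,0,0,-1]'

```text
t: 16.87
tcp_pos: [0.6151, 0.1702, 0.1637]
tool_rot: [0.971, 0.239, 0.006, 0.0]
force: [5.9, 2.1, -0.2]
finger_gap: 0.257
gripper_force: 63.4
```

A 6 N resistance confirms the ring is captured. Releasing.

servo_tool --commands '[0.006,0,0,0,0,0,-1,0,0,0,0,0,0,0.0,0,0,0,0,0,0,0.0,0,0,0,0,0,0,0.0,0,0,0,0,0,0,0.0,-0.03,0,-0.02,0,0,0,0.0,-0.03,0,-0.06,0,0,0,0.0,0,0,-0.08,0,0,0,0.0,0,0,-0.08,0,0,0,0.0,0,0,-0.08,0,0,0,0.0,0,0,0,0,0,0,0.0]'

```text
t: 17.78
tcp_pos: [0.5909, 0.1576, 0.3313]
tool_rot: [0.971, 0.24, 0.009, 0.001]
force: [1.4, -0.4, 1.5]
finger_gap: 0.499
gripper_force: 0.0
```

```bash
python3 - <<'E'
from h import *
p=snap('wrist','w8'); s=manip.sense(); print(s['tcp_pos'],s['tool_rot'],s['force'])
t=snap('top'); keys(t)
s=manip.sense()
for q in('head_red','head_blue'): print([(np.round(x['box']).astype(int).tolist(),round(x['conf'],2)) for x in manip.look_for(p,q)[:2]])
E
```

```text
[0.58918905 0.15740506 0.32741024] [9.70853056e-01 2.39609238e-01 5.55890100e-03 9.24949766e-04] [ 0.16057332 -0.50232956 -0.43524531]
red [112.  85.] [944.1 714. ] [173.8 176.5] head -89.4
blue [283.  90.] [907.7 140.1] [42.1 37.9] head 36.1
blue [421. 146.] [ 702.5 -304.7] [114.6  10.6] head 31.6
blue [424. 204.] [ 511.1 -300.8] [33.4 17.2] head 22.6
[([306, 41, 20, 12], 0.7), ([313, 38, 7, 34], 0.7)]
[([526, 286, 34, 47], 0.68)]
```

View pics/w8.png

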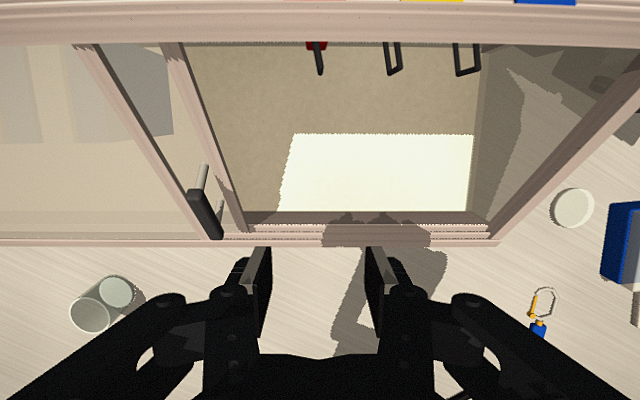

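The red key hangs from its ring (red at (317,45), below its tab). Next, the blue key.

```bash
python3 - <<'E'
from h import *
f=line(np.array([.491,-.306,.30]),down(-67.6)); line(np.array([.491,-.306,.16]),down(-67.6),f)
E
```

```text
[-0.05, 0.061, 0.003, 0, 0, 0.0012,C, -0.049, 0.061, 0.004, 0, 0, 0.0012,C, -0.049, 0.062, 0.003, 0, 0, 0.0012,C, -0.049, 0.062, 0.004, 0, 0, 0.0012,C, -0.048, 0.063, 0.003, 0, 0, 0.0012,C, -0.047, 0.062, 0.004, 0, 0, 0.0012,C, -0.047, 0.064, 0.003, 0, 0, 0.0012,C, -0.047, 0.063, 0.004, 0, 0, 0.0012,C, -0.046, 0.064, 0.003, 0, 0, 0.0012,C, -0.045, 0.064, 0.004, 0, 0, 0.0012,C, -0.045, 0.065, 0.003, 0, 0, 0.0012,C, -0.045, 0.065, 0.004, 0, 0, 0.0012,C]
[0, 0, 0.07, 0, 0.0001, 0.0001,C, 0, 0, 0.07, 0, 0.0001, 0.0001,C, 0, 0, 0.07, 0, 0.0001, 0.0001,C, 0, 0, 0.07, 0, 0.0001, 0.0001,C]
```

servo_tool --commands '[-0.05,0.061,0.003,0,0,0.0012,0.0,-0.049,0.061,0.004,0,0,0.0012,0.0,-0.049,0.062,0.003,0,0,0.0012,0.0,-0.049,0.062,0.004,0,0,0.0012,0.0,-0.048,0.063,0.003,0,0,0.0012,0.0,-0.047,0.062,0.004,0,0,0.0012,0.0,-0.047,0.064,0.003,0,0,0.0012,0.0,-0.047,0.063,0.004,0,0,0.0012,0.0,-0.046,0.064,0.003,0,0,0.0012,0.0,-0.045,0.064,0.004,0,0,0.0012,0.0,-0.045,0.065,0.003,0,0,0.0012,0.0,-0.045,0.065,0.004,0,0,0.0012,0.0]'

```text
t: 18.98
tcp_pos: [0.4906, -0.3069, 0.2983]
tool_rot: [0.981, 0.195, -0.001, -0.002]
force: [0.8, 0.3, 0.1]
finger_gap: 0.506
gripper_force: 0.0
```

servo_tool --commands '[0,0,0.07,0,0,0,0.0,0,0,0.07,0,0,0,0.0,0,0,0.07,0,0,0,0.0,0,0,0.07,0,0,0,0.0,0,0,0,0,0,0,0.0,0,0,0,0,0,0,0.0,0,0,0,0,0,0,0.0]'

```text
t: 19.57
tcp_pos: [0.4927, -0.3062, 0.1612]
tool_rot: [0.981, 0.195, 0.0, 0.0]
force: [0.4, -0.4, -0.3]
finger_gap: 0.498
gripper_force: 0.0
```

```bash
python3 - <<'E'
from h import *
p=snap('wrist','w9'); k=keys(p,names=('blue',))['blue']; s=manip.sense(); print(s['tcp_pos'],s['q'].round(2))
k=[q for q in k if np.hypot(*(q[0]-[.51,-.298]))<.06][0]
line(np.r_[k[0],.004],down(k[2]-90))
E
```

```text
blue [459.  12.] [ 673.5 -365.9] [19.9 98.4] head -66.2
blue [317. 167.] [ 509.4 -298.7] [39.8 23.2] head 21.9
blue [ 35. 295.] [276.9 -80.8] [25.2 45.9] head -33.1
[ 0.49330239 -0.30674878  0.16234682] [-0.75  0.56  1.61  0.    0.97  0.43]
[0.009, -0.001, 0.079, 0.0001, 0, 0.0004,C, 0.009, -0.001, 0.079, 0.0001, 0, 0.0004,C, 0.009, 0, 0.08, 0.0001, 0, 0.0004,C, 0.008, -0.001, 0.079, 0.0001, 0, 0.0004,C]
```

servo_tool --commands '[0.009,-0.001,0.079,0,0,0.0004,0.0,0.009,-0.001,0.079,0,0,0.0004,0.0,0.009,0,0.079,0,0,0.0004,0.0,0.008,-0.001,0.079,0,0,0.0004,0.0,0,0,0,0,0,0,0.0,0,0,0,0,0,0,-1,0,0,0,0,0,0,-1,0,0,0,0,0,0,-1,0,0,0,0,0,0,-1,0,0,0,0,0,0,-1,0,0,0,0,0,0,-1,0,0,0,0,0,0,-1]'

```text
t: 20.62
tcp_pos: [0.5084, -0.2985, 0.0041]
tool_rot: [0.982, 0.19, 0.001, 0.001]
force: [-0.9, 0.9, 6.3]
finger_gap: 0.26
gripper_force: 62.2
```

servo_tool --commands '[0,0,-0.02,0,0,0,-1,0,0,-0.06,0,0,0,-1,0,0,-0.08,0,0,0,-1,0,0,-0.08,0,0,0,-1,0,0,-0.08,0,0,0,-1,0,0,-0.08,0,0,0,-1,0,0,-0.08,0,0,0,-1,0,0,-0.08,0,0,0,-1,0,0,-0.074,0,0,0,-1,0,0,0,0,0,0,-1,0,0,0,0,0,0,-1]'

```text
t: 21.53
tcp_pos: [0.5085, -0.2985, 0.3231]
tool_rot: [0.982, 0.19, 0.002, 0.003]
force: [0.0, -0.5, -1.3]
finger_gap: 0.257
gripper_force: 61.5
```

```bash
python3 - <<'E'
from h import *
f=line(tgt('blue',.093,.032,.155,off=-.001),RI); f=line(tgt('blue',.093,.032,off=-.001),RI,f)
print(manip.sense()['tcp_pos'],w2c(tgt('blue',.093,.032)))
E
```

```text
[0.061, -0.051, 0.001, 0.0001, 0, -0.0018,C, 0.062, -0.05, 0.002, 0.0001, 0, -0.0018,C, 0.062, -0.049, 0.001, 0.0001, 0, -0.0018,C, 0.063, -0.049, 0.001, 0.0001, 0, -0.0018,C, 0.064, -0.048, 0.002, 0.0001, 0, -0.0018,C, 0.064, -0.047, 0.001, 0.0001, 0, -0.0018,C, 0.065, -0.047, 0.001, 0.0001, 0, -0.0018,C, 0.065, -0.046, 0.002, 0.0001, 0, -0.0018,C, 0.065, -0.045, 0.001, 0.0001, 0, -0.0018,C]
[0, 0, 0.078, 0, -0.0001, 0.0001,C, 0, 0, 0.077, 0, -0.0001, 0.0001,C, 0, 0, 0.078, 0, -0.0001, 0.0001,C, 0, 0, 0.077, 0, -0.0001, 0.0001,C]
[ 0.50853317 -0.29846998  0.32313684] [-0.02517068 -0.29615405  0.162     ]
```

servo_tool --commands '[0.061,-0.051,0.001,0,0,-0.0018,-1,0.062,-0.05,0.002,0,0,-0.0018,-1,0.062,-0.049,0.001,0,0,-0.0018,-1,0.063,-0.049,0.001,0,0,-0.0018,-1,0.064,-0.048,0.002,0,0,-0.0018,-1,0.064,-0.047,0.001,0,0,-0.0018,-1,0.065,-0.047,0.001,0,0,-0.0018,-1,0.065,-0.046,0.002,0,0,-0.0018,-1,0.035,-0.045,0.001,0,0,-0.0018,-1,0,0,0,0,0,0,-1,0,0,0,0,0,0,-1]'

```text
t: 22.45
tcp_pos: [0.6632, 0.0124, 0.3111]
tool_rot: [0.97, 0.242, -0.003, -0.001]
force: [0.1, -1.2, -0.8]
finger_gap: 0.259
gripper_force: 61.4
```

servo_tool --commands '[0,0,0.078,0,0,0,-1,0,0,0.077,0,0,0,-1,0,0,0.078,0,0,0,-1,0,0,0.077,0,0,0,-1,0,0,0,0,0,0,-1,0.015,0,0,0,0,0,-1,0.015,0,0,0,0,0,-1,0,0,0,0,0,0,-1,0,0,0,0,0,0,-1]'

```text
t: 23.2
tcp_pos: [0.6805, 0.0172, 0.1622]
tool_rot: [0.971, 0.24, 0.003, 0.001]
force: [0.8, -0.9, -0.6]
finger_gap: 0.259
gripper_force: 61.4
```

```bash
python3 - <<'E'
from h import *
p=snap('wrist'); over(p,'blue','w10'); s=manip.sense(); print(s['tcp_pos'],s['force'],s['finger_gap'])
E
```

```text
bar in hook xh,yh,z 0.09 0.0318 0.0 yaw 27.8
[0.67966667 0.01724443 0.16170807] [-0.08182993 -0.02109136 -0.00710982] 0.2563826743386921
```

View pics/w10.png

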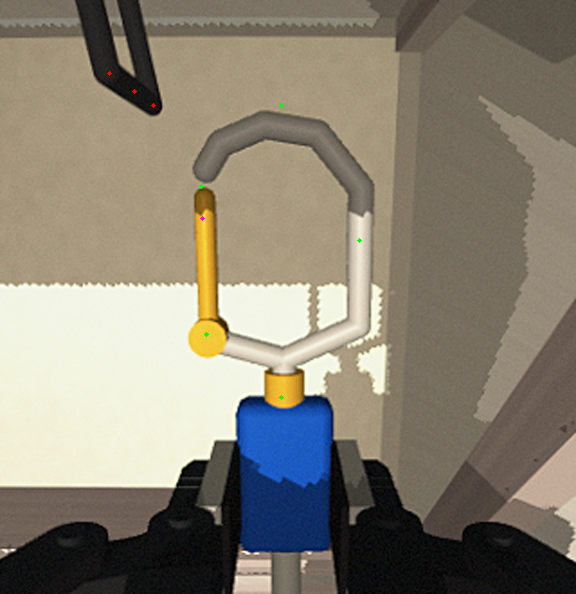

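The blue hook is in the same position relative to its bar as red was. I'll repeat the same push.

servo_tool --commands '[0.019,0,0,0,0,0,-1,0.019,0,0,0,0,0,-1,0.019,0,0,0,0,0,-1,0,0,0,0,0,0,-1,0,-0.014,0,0,0,0,-1,0,-0.014,0,0,0,0,-1,0,-0.01,0,0,0,0,-1,0,0,0,0,0,0,-1]'

```text
t: 23.92
tcp_pos: [0.6931, 0.0484, 0.1589]
tool_rot: [0.971, 0.241, -0.001, 0.0]
force: [0.3, -2.6, -0.3]
finger_gap: 0.258
gripper_force: 61.4
```

servo_tool --commands '[0,-0.008,0,0,0,0,-1,0,-0.008,0,0,0,0,-1,0,-0.008,0,0,0,0,-1,0,-0.008,0,0,0,0,-1,0,-0.007,0,0,0,0,-1,0,-0.007,0,0,0,0,-1,0,0,0,0,0,0,-1,0,0,0,0,0,0,-1]'

```text
t: 24.58
tcp_pos: [0.6832, 0.0685, 0.1587]
tool_rot: [0.971, 0.24, -0.0, -0.0]
force: [1.2, -0.2, -0.1]
finger_gap: 0.257
gripper_force: 61.4
```

servo_tool --commands '[-0.012,0,0,0,0,0,-1,-0.012,0,0,0,0,0,-1,-0.008,0.006,0,0,0,0,-1,-0.003,0.006,0,0,0,0,-1,0,0,0,0,0,0,-1,0,0,0,0,0,0,-1]'

```text
t: 25.08
tcp_pos: [0.6748, 0.0551, 0.1605]
tool_rot: [0.971, 0.24, 0.006, 0.0]
force: [6.2, 3.5, -0.5]
finger_gap: 0.256
gripper_force: 61.4
```

Same force signature as red, so it's captured. I'll release and retreat.

servo_tool --commands '[0.006,0,0,0,0,0,-1,0,0,0,0,0,0,0.0,0,0,0,0,0,0,0.0,0,0,0,0,0,0,0.0,0,0,0,0,0,0,0.0,-0.03,0,-0.02,0,0,0,0.0,-0.03,0,-0.06,0,0,0,0.0,0,0,-0.08,0,0,0,0.0,0,0,-0.08,0,0,0,0.0,0,0,-0.08,0,0,0,0.0,0,0,0,0,0,0,0.0,0,0,0,0,0,0,0.0]'

```text
t: 26.08
tcp_pos: [0.6482, 0.0415, 0.3225]
tool_rot: [0.971, 0.24, 0.003, 0.001]
force: [0.9, 0.2, -0.5]
finger_gap: 0.499
gripper_force: 0.0
```

```bash
python3 - <<'E'
from h import *
s=manip.sense(); print(s['tcp_pos'])
p=snap('wrist','w11'); t=snap('scene')
for q in('head_red','head_blue','rear_door_handle'):
  for z in(p,t): print(q,[(np.round(x['box']).astype(int).tolist(),round(x['conf'],2)) for x in manip.look_for(z,q)[:3]])
for col in('red','blue'): print(col,proj(p,RING[col]-UP*.1)[0],proj(t,RING[col]-UP*.1)[0])
H=np.array([.5234,.2376,.171])
f=line(H+UP*.17,RI); 
a=p['img'][:150,250:570,::-1]; b=t['img'][215:345,220:380,::-1]
cv2.imwrite('pics/w11c.png',np.vstack([cv2.resize(a,(640,300)),cv2.resize(b,(640,300),interpolation=cv2.INTER_CUBIC)]))
E
```

```text
[0.64817622 0.04153358 0.32254831]
head_red [([174, 31, 34, 16], 0.87)]
head_red [([173, 190, 39, 40], 0.68), ([228, 216, 319, 147], 0.49)]
head_blue [([299, 32, 25, 10], 0.73)]
head_blue []
rear_door_handle [([0, 71, 142, 167], 0.83), ([564, 289, 45, 43], 0.43)]
rear_door_handle [([355, 236, 24, 35], 0.78)]
red [205.41926373  75.21546638] [324.34572229 295.3543281 ]
blue [320.72062079  75.03848215] [279.24097042 285.94384364]
[-0.006, -0.077, -0.008, 0, 0.0001, 0,C, -0.006, -0.077, -0.008, 0, 0.0001, 0,C, -0.006, -0.077, -0.007, 0, 0.0001, 0,C, -0.005, -0.076, -0.008, 0, 0.0001, 0,C, -0.006, -0.077, -0.008, 0, 0.0001, 0,C, -0.006, -0.077, -0.008, 0, 0.0001, 0,C]
```

View pics/w11c.png

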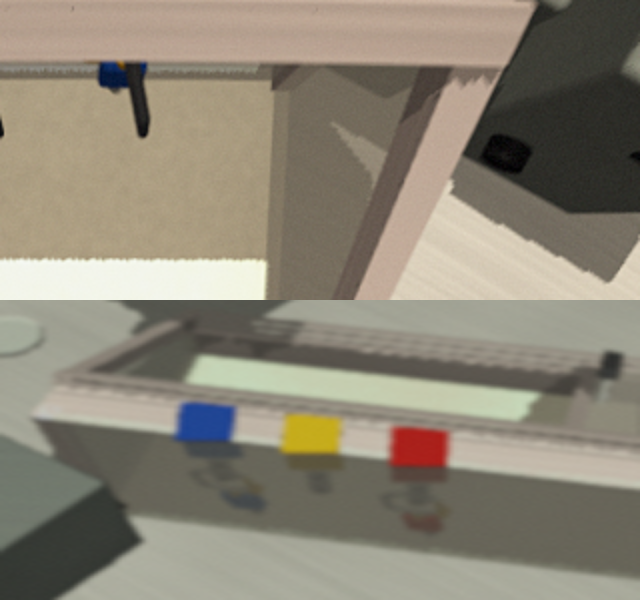

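Both keys hang below their own tabs: blue at (245,500) and red at (420,520) through the back panel. Now I shut the door.

servo_tool --commands '[-0.006,-0.077,-0.008,0,0,0,0.1,-0.006,-0.077,-0.008,0,0,0,0.1,-0.006,-0.077,-0.007,0,0,0,0.1,-0.005,-0.076,-0.008,0,0,0,0.1,-0.006,-0.077,-0.008,0,0,0,0.1,-0.006,-0.077,-0.008,0,0,0,0.1,0,0,0,0,0,0,0.1,0,0,0,0,0,0,0.1]'

```text
t: 27.15
tcp_pos: [0.5228, 0.2393, 0.3424]
tool_rot: [0.97, 0.242, 0.0, 0.0]
force: [-0.5, 0.0, 0.2]
finger_gap: 0.553
gripper_force: 0.0
```

```bash
python3 - <<'E'
from h import *
f=line(np.array([.5234,.2376,.171]),RI)
E
```

```text
[0, 0.001, 0.069, 0, 0, 0.0002,C, 0, 0, 0.068, 0, 0, 0.0002,C, 0, 0.001, 0.069, 0, 0, 0.0002,C, 0, 0.001, 0.068, 0, 0, 0.0002,C, -0.001, 0, 0.069, 0, 0, 0.0002,C]
```

servo_tool --commands '[0,0.001,0.069,0,0,0.0002,0.1,0,0,0.068,0,0,0.0002,0.1,0,0.001,0.069,0,0,0.0002,0.1,0,0.001,0.068,0,0,0.0002,0.1,-0.001,0,0.069,0,0,0.0002,0.1,0,0,0,0,0,0,-1,0,0,0,0,0,0,-1,0,0,0,0,0,0,-1,0,0,0,0,0,0,-1,0,0,0,0,0,0,-1,0,0,0,0,0,0,-1]' --force 25

```text
t: 28.07
tcp_pos: [0.5251, 0.2358, 0.1715]
tool_rot: [0.971, 0.237, 0.001, 0.0]
force: [2.1, 0.1, -11.3]
finger_gap: 0.154
gripper_force: 30.2
```

servo_tool --commands '[0,0.026,0,0,0,0,-1,0,0.05,0,0,0,0,-1,0,0.05,0,0,0,0,-1,0,0.05,0,0,0,0,-1,0,0.05,0,0,0,0,-1,0,0.05,0,0,0,0,-1,0,0.05,0,0,0,0,-1,0,0.05,0,0,0,0,-1,0,0.05,0,0,0,0,-1,0,0.05,0,0,0,0,-1,0,0.05,0,0,0,0,-1,0,0.05,0,0,0,0,-1]'

```text
t: 29.07
tcp_pos: [0.6583, -0.0188, 0.1715]
tool_rot: [0.971, 0.237, 0.002, -0.001]
force: [3.8, 4.9, -8.7]
finger_gap: 0.151
gripper_force: 30.4
```

servo_tool --commands '[0,0.012,0,0,0,0,-1,0,0.008,0,0,0,0,-1,0,0,0,0,0,0,-1,0,0,0,0,0,0,-1]'

```text
t: 29.4
tcp_pos: [0.6631, -0.0279, 0.1715]
tool_rot: [0.972, 0.237, 0.002, -0.0]
force: [5.0, 2.3, -9.6]
finger_gap: 0.157
gripper_force: 30.3
```

servo_tool --commands '[0,0.008,0,0,0,0,-1,0,0.008,0,0,0,0,-1,0,0,0,0,0,0,-1,0,0,0,0,0,0,-1]'

```text
t: 29.73
tcp_pos: [0.663, -0.028, 0.1715]
tool_rot: [0.971, 0.238, -0.001, -0.006]
force: [-1.5, 16.7, -3.0]
finger_gap: 0.155
gripper_force: 31.7
```

The door is at its stop, with force rising and no further travel. I'll relax, release and retreat.

servo_tool --commands '[0,-0.012,0,0,0,0,-1,0,0,0,0,0,0,0.1,0,0,0,0,0,0,0.1,0,0,0,0,0,0,0.1,0,0,-0.04,0,0,0,0.1,0,0,-0.08,0,0,0,0.1,0,0,-0.08,0,0,0,0.1,0,0,-0.08,0,0,0,0.1,0,0,-0.08,0,0,0,0.1,-0.06,0,0,0,0,0,0.1,-0.06,0,0,0,0,0,0.1,0,0,0,0,0,0,0.1]'

```text
t: 30.73
tcp_pos: [0.6049, -0.0602, 0.353]
tool_rot: [0.972, 0.236, -0.001, 0.001]
force: [-0.1, 0.6, -0.4]
finger_gap: 0.55
gripper_force: 0.0
```

```bash
python3 - <<'E'
from h import *
s=manip.sense(); print(s['tcp_pos'],s['force'])
p=snap('wrist'); t=snap('scene'); u=snap('top')
for q in('head_red','head_blue','rear_door','rear_door_handle'):
  for n,z in(('w',p),('t',u)): print(q,n,[(np.round(x['box']).astype(int).tolist(),round(x['conf'],2)) for x in manip.look_for(z,q)[:2]])
a=p['img'][:300,::,::-1]; b=t['img'][215:345,220:380,::-1]
cv2.imwrite('pics/fin.png',np.vstack([cv2.resize(a,(640,300)),cv2.resize(b,(640,300),interpolation=cv2.INTER_CUBIC)]))
E
```

```text
[ 0.60491363 -0.06024006  0.35295988] [-0.10738303  0.55263829 -0.39853344]
head_red w []
head_red t [([203, 90, 135, 127], 0.49)]
head_blue w []
head_blue t []
rear_door w [([1, 0, 335, 158], 0.77)]
rear_door t [([205, 89, 130, 128], 0.65)]
rear_door_handle w [([0, 0, 336, 159], 0.6)]
rear_door_handle t [([202, 84, 134, 134], 0.92)]
```

View pics/fin.png

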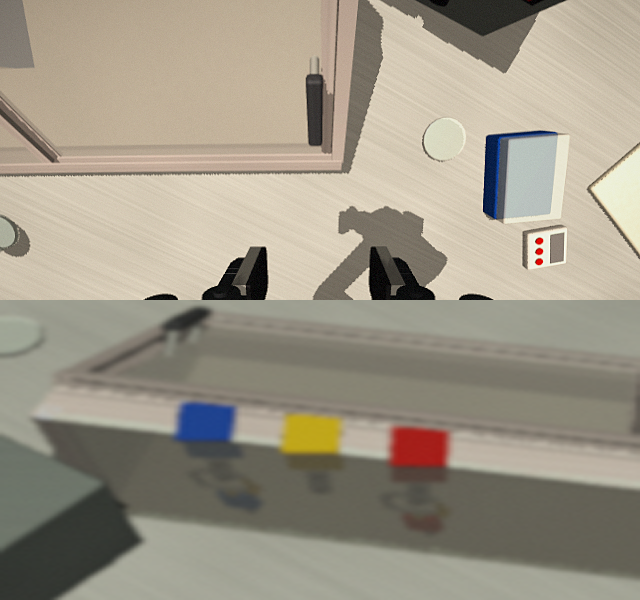

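The door sits against the right frame and both keys hang under their tabs. One last numeric check of the left door, then I hand in.

```bash
python3 - <<'E'
from h import *
t=snap('top')['img'].astype(int); a=cv2.imread('pics/top0.png')[:,:,::-1].astype(int)
r=(slice(235,285),slice(100,145)) # left door handle
def dark(x): v,u=np.where(x[r].sum(2)<130); return u.mean(),v.mean(),len(u)
print(dark(a),dark(t), np.abs(a-t)[60:310,55:250].mean())
print(manip.sign_off())
E
```

```text
(np.float64(22.017241379310345), np.float64(27.439655172413794), 116) (np.float64(23.372093023255815), np.float64(27.023255813953487), 43) 30.906584615384617
the job is handed in; nothing more can be done
None
```

The red and blue keys, the only two on the bench, hang from their own rings with gates shut. The right-hand door is back at its shut stop and the job is handed in. I confirmed the keys and door by picture and contact force. The left door's final pixel check was noisy, so I could not measure that it had stayed put.

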